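# Find the undrilled bushing by weight and show it to the inspection camera

### The arm

A 6-joint arm with a two-finger parallel gripper is mounted at the origin on the work surface. World frame = base frame: x ahead of the robot, y to its left, z up, the work surface at z = 0. Lengths are in m, angles in rad, forces in N, time in s.
With the tool pointing down it reaches from about 0.425 to 0.95 m from the base axis. Payload 3.5 kg.
Tool frame: the origin (TCP) lies at the very end of the fingers, on their centre line; the grasp point (between the pads) lies 19 mm behind it; z points along the fingers, y is the direction in which the jaws open and shut (so a half turn about z gives the same grasp; the last joint's range is limited). The gripper opens to 85 mm and grips with 20 to 120 N. Pads are 22 mm wide; open, the fingers measure 114 mm over their backs; the gripper's body (76 mm by 85 mm) begins 54 mm behind the grasp point. The pads swing forward as they close: fully open they stand 13 mm farther back than shut.
Start: joints at [-1.293, 0.286, 1.577, -0, 1.279, -0.15], TCP at [0.28, -0.614, 0.231] pointing down, gripper open.
Joint ranges: [-2.77, 2.77], [-0.9, 2.22], [0.21, 2.48], [-1.53, 4.67], [0.24, 2.81], [-2.84, 2.84]. Speed limits (rad/s): [2.79, 2.79, 3.14, 3.14, 3.14, 3.14].

### API

Orientations are given as a unit quaternion [x, y, z, w].
In Python, from plant import ctrl, eyes, ticket gives the robot as it stands.
- The arm moves only by the tool send_rows, never from a script. Its arguments are lists of equal length, an entry for each row: "translation": the shift along the tool's x, y, z in units of 30 mm (1.0 is 30 mm), a list of three; "rotation": the turn, a rotation vector about the tool's x, y, z in units of 5 degrees (1.0 is 5 degrees), a list of three; "grip": the finger opening in mm, from 0 to 85.4. A call has 1 to 5 rows; each row shifts and turns the commanded pose from where the row before left it, along the tool's axes as they then stand; what a row does not reach is not made up. A row lasts 1/8 s, in which the tool goes at most 62.5 mm and 10.7 degrees, less where a joint would pass 70% of its speed; a pose out of reach is approached as far as the arm can. A call is refused whole if a number of a shift passes 1 or a number of a turn 1, either way. A call with a gripper value outside its range is refused whole. The fingers move at their own pace and stop on an object; "squeeze" is the grip in N (left out, the last holds). Time passes only in rows, so rows that do not move let the fingers close. It gives the time, the measured TCP pose, the force and the opening at its end, in the units of the state.
- ctrl.get_state(): the state, without advancing time (a new reading comes with each control period).
- eyes.read_camera(name): name is "side" or "top"; returns a dict with "image" (384x512x3 uint8, blue, green, red), "mtx" (3x3 intrinsics, pixels), "xyz" and "orientation" of the camera in the world. Camera axes: x right, y down, z forward; pixel columns grow to the right and rows downward; lengths in m; the calibration is good to about 2 mm. A picture is of the moment at which its call begins. There is no depth.
- ticket.sign_off(): hands the job in, once; it reports no verdict.
The state is a dict: "time": time; "qpos": joint angles; "dq": joint speeds; "joint_efforts": joint torques, N m; "eef_pos": TCP position; "tcp_rot": TCP orientation; "contact_force": force on the tool from outside, world axes, zero at the start; "wrist_torque": the same for the moment, N m; "opening": opening from 0.0 (shut) to 1.0 (fully open).
Only numpy, scipy, OpenCV 4.12 (cv2) and the standard library are available. Lean on these libraries where they do the work, as an engineer would, in place of code of your own. Each camera call takes 0.05 s, during which the arm holds its last target. There are 200 camera calls.

### The job

The drill missed one of the two bushings in the rack: it looks the same but is clearly heavier than the other. Lift the bushing on the robot's left about 50 mm, hold it a second to feel its weight and set it back in its own nest, then lift the right-hand one in the same way; the lighter one must stay or be set back in a nest. Finish while holding the heavier one in the gripper, upright and still, centred over the lens of the upward-looking inspection camera with its underside about 100 mm above the lens; never tip a bushing over, and leave the wrench, oil bottle and brush where they are.

Things in the scene. Friction and masses are not known exactly. Their poses are not given: they have to be found in the camera images.
- bush_1: one of two plain steel flanged bushings that look exactly alike: a round flange 56 mm across and 8 mm thick at the bottom, above it a round sleeve 40 mm across, 58 mm high overall, closed on top with a small centre mark. Loose, standing upright in one of the rack's two nests; either one may be in either nest. The origin is the centre of the underside, z up. Weighs between 0.39 and 0.72 kg; of the pair the faulty undrilled one is at least 0.15 kg (1.5 N) heavier
- bush_2: one of two plain steel flanged bushings that look exactly alike: a round flange 56 mm across and 8 mm thick at the bottom, above it a round sleeve 40 mm across, 58 mm high overall, closed on top with a small centre mark. Loose, standing upright in one of the rack's two nests; either one may be in either nest. The origin is the centre of the underside, z up. Weighs between 0.39 and 0.72 kg; of the pair the faulty undrilled one is at least 0.15 kg (1.5 N) heavier
- rack: aluminium rack plate fixed to the bench, 90 x 230 x 20 mm, origin at the centre of its underside, x across, y along its length (turned up to 0.35 rad from the robot's y), z up. Two round nests, 60 mm across and 8 mm deep, 130 mm apart along its y, locate the bushings' flanges with 2 mm of play all round; a seated flange is flush with the plate's top
- nest_left (a point): centre of the floor of the rack's left nest (the robot's left, greater y), 12 mm above the bench; a seated bushing's origin lies here
- nest_right (a point): centre of the floor of the rack's right nest (smaller y), 12 mm above the bench; a seated bushing's origin lies here
- camera: upward-looking inspection camera fixed to the bench: black box 90 x 90 x 28 mm with a white ring light 80 mm across on top, 38 mm high, and a dark round lens in its middle, 40 mm high over all; origin at the centre of its underside, z up
- lens (a point): centre of the lens glass on top of the inspection camera, 40 mm above the bench, z up
- wrench: bystander: steel open wrench 170 mm long lying on the bench beyond the work
- oiler: bystander: white plastic oil bottle with a black cap, 52 mm across and 130 mm high, standing beyond the work; origin at the centre of its underside
- chip_brush: bystander: hand brush 180 mm long lying on the bench beyond the work
Things that resemble listed ones, but are neither listed nor needed, are in the scene too. What is shaped like the bush_1 but brown or purple is not meant.

How it is judged:
By the outcome, as a careful person would: the job done as asked, in the order asked, and still so for the second after the job is handed in, while the arm keeps its last pose, push and grip.
It also fails if it takes over 70 s, if anything falls off the work surface, if the arm or the gripper's body presses on something with over 40 N, if the wrist force passes 120 N, or if a joint passes its speed limit or range.

## Working session

There is one attempt and no reset: what is moved stays moved. The work goes in short steps, Python scripts to look and compute and a tool call to move; the robot and the scene stay as the last step left them, time stands still between calls to the robot, and variables do not carry over. Pictures are saved under pics/ and viewed, about 8 in all and at most 12, crops included, and the job is handed in when it is done.

Besides the shell and the picture viewer there is one more tool, called after "Request:" in YAML: its name, and indented under it one key for each argument. send_rows: Moves the arm, as the interface text tells. Its arguments: {"type":"object","properties":{"translation":{"type":"array"},"rotation":{"type":"array"},"grip":{"type":"array"},"squeeze":{"type":"number"}},"required":["translation","rotation","grip"]}

```bash
mkdir -p pics; cat > h.py <<'E'
import numpy as np,cv2
from scipy.spatial.transform import Rotation as R
from plant import ctrl,eyes,ticket
def snap(n,f):
    c=eyes.read_camera(n); cv2.imwrite('pics/'+f,c['image']); np.save('pics/'+f[:-4]+'.npy',c,allow_pickle=True); return c
def load(f): return np.load('pics/'+f+'.npy',allow_pickle=True).item()
def ray(c,p):
    q=np.asarray(c['orientation']); r=R.from_quat(q) if q.size==4 else R.from_matrix(q.reshape(3,3))
    d=r.apply(np.linalg.inv(c['mtx'])@[p[0],p[1],1]); return np.array(c['xyz']),d
def onz(c,p,z):
    o,d=ray(c,p); return o+d*(z-o[2])/d[2]
def proj(c,P):
    r=R.from_quat(c['orientation']); v=r.inv().apply(np.array(P)-c['xyz']); u=c['mtx']@v; return u[:2]/u[2]
E
python3 - <<'E'
from h import *
for n in('top','side'):
    c=snap(n,n+'0.png'); print(n,c['xyz'],c['orientation'],c['mtx'])
print(ctrl.get_state())
E
```

```text
top [ 0.40170536 -0.00291319  1.10906889] [ 0.70919948 -0.69844175  0.07176945 -0.0637523 ] [[498.60852494   0.         259.99104991]
 [  0.         498.60852494 191.99456397]
 [  0.           0.           1.        ]]
side [0.18240231 0.59274774 0.50479055] [-0.25926874  0.8299138  -0.47091349  0.14920889] [[370.55393481   0.         255.71594368]
 [  0.         370.55393481 193.86969167]
 [  0.           0.           1.        ]]
{'time': 0.1, 'qpos': array([-1.29300257e+00,  2.87121638e-01,  1.57801039e+00, -2.33006629e-05,
        1.27858154e+00, -1.49983495e-01]), 'dq': array([-2.52809474e-03, -8.31521136e-04, -2.90710718e-03, -8.66483310e-05,
       -1.41628952e-03,  2.34668000e-04]), 'joint_efforts': array([-1.39120919e-03, -4.07298231e+01, -2.93698150e+01, -2.64062146e-04,
        3.45025939e-03, -1.53090178e-05]), 'eef_pos': array([ 0.27989411, -0.61359612,  0.23006671]), 'tcp_rot': array([ 9.77211636e-01,  2.12264680e-01, -7.88528335e-05, -1.05758304e-03]), 'contact_force': array([-0.45406282,  0.48360234,  0.16474512]), 'wrist_torque': array([ 0.01599633, -0.00604178,  0.00948412]), 'opening': 0.9994277097020817}
```

View pics/top0.png

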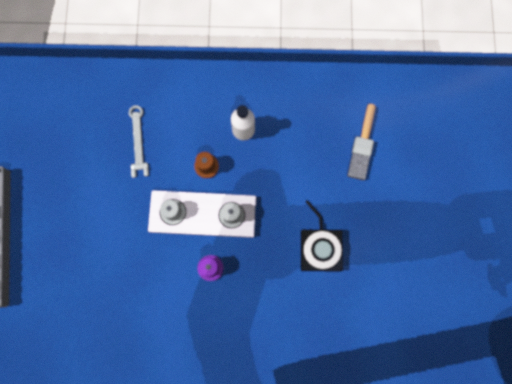

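View pics/side0.png

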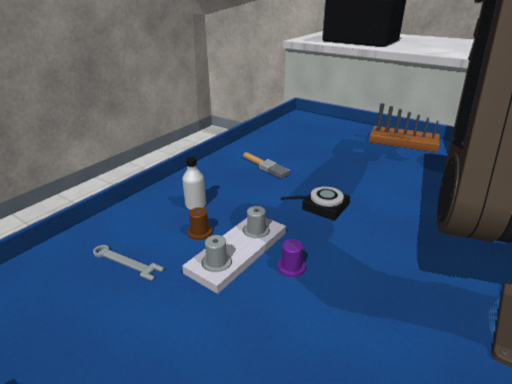

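The top view shows the rack at (203,214) with bushings at (172,211) on the left and (231,214) on the right. The inspection camera is at (323,250), and the brown and purple decoys are at (206,164) and (210,267). The side view shows the same layout.

```bash
python3 - <<'E'
from h import *
c=load('top0');s=load('side0');im=c['image']
hsv=cv2.cvtColor(im,cv2.COLOR_BGR2HSV)
m=np.zeros(im.shape[:2],np.uint8); m[175:250,140:270]=1
low=((hsv[...,1]<90)&(hsv[...,2]>80)).astype(np.uint8)*m
cs=max(cv2.findContours(low,cv2.RETR_EXTERNAL,cv2.CHAIN_APPROX_NONE)[0],key=cv2.contourArea)
rr=cv2.minAreaRect(cs);box=cv2.boxPoints(rr);P=np.array([onz(c,p,.02) for p in box]);ctr=P.mean(0);print('rack',ctr,rr)
L=P-np.roll(P,1,0);n=np.linalg.norm(L,axis=1);print(n);y=L[n.argmax()]/n.max();y=y if y[1]>0 else -y
print('y axis',y,'nests',ctr+.065*y,ctr-.065*y)
# ring
m[:]=0;m[225:280,295:352]=1
low=((hsv[...,1]<70)&(hsv[...,2]>170)).astype(np.uint8)*m
cs=max(cv2.findContours(low,cv2.RETR_EXTERNAL,cv2.CHAIN_APPROX_NONE)[0],key=cv2.contourArea)
e=cv2.fitEllipse(cs);print('ring',e,onz(c,e[0],.038))
for nm,p in(('purple',(210,267)),('brown',(206,164))):print(nm,onz(c,p,.05))
for k in(1,-1):
  for z in(.02,.07):print(k,z,proj(c,np.r_[(ctr+k*.065*y)[:2],z]),proj(s,np.r_[(ctr+k*.065*y)[:2],z]))
g=cv2.resize(im[170:285,140:355],None,fx=3.6,fy=3.6,interpolation=cv2.INTER_CUBIC)
g2=cv2.resize(s['image'][175:290,170:360],(775,469),interpolation=cv2.INTER_CUBIC);cv2.imwrite('pics/z1.png',np.vstack([g[:300,:775],g2[130:430]]))
e=onz(s,(326,193),.04);print('lens side',e)
E
```

```text
rack [0.56380171 0.1134523  0.02      ] ((201.9058837890625, 213.35113525390625), (107.09893798828125, 42.893741607666016), 2.9108378887176514)
[0.23397797 0.09544773 0.23788927 0.09542714]
y axis [ 0.03523094  0.9993792  -0.        ] nests [0.56609173 0.17841195 0.02      ] [0.5615117  0.04849265 0.02      ]
ring ((322.0223083496094, 249.47706604003906), (35.61033630371094, 36.50054931640625), 122.35873413085938) [ 0.48663032 -0.1483832   0.038     ]
purple [0.44546313 0.08919556 0.05      ]
brown [0.6679725  0.10530677 0.05      ]
1 0.02 [172.45905711 211.67967582] [216.66001696 260.16549712]
1 0.07 [168.66848385 208.0707418 ] [215.14657077 239.94342568]
-1 0.02 [231.39525113 214.66863154] [256.22439992 228.69353795]
-1 0.07 [230.36112157 211.20080122] [256.15957594 209.73239718]Traceback (most recent call last):
  File "<stdin>", line 19, in <module>
    return _nx.concatenate(arrs, 0, dtype=dtype, casting=casting)
           ~~~~~~~~~~~~~~~^^^^^^^^^^^^^^^^^^^^^^^^^^^^^^^^^^^^^^^
ValueError: all the input array dimensions except for the concatenation axis must match exactly, but along dimension 1, the array at index 0 has size 774 and the array at index 1 has size 775
```

```bash
python3 - <<'E'
from h import *
c=load('top0');s=load('side0')
f=lambda im,a,b,h,k:cv2.resize(im[b:b+h,a:a+h*4//3],None,fx=k,fy=k,interpolation=cv2.INTER_CUBIC)
A=f(c['image'],150,190,45,6.5)[:290,:390];B=f(c['image'],210,190,45,6.5)[:290,:390]
C=f(s['image'],190,225,60,5)[:290,:390];D=f(s['image'],230,195,60,5)[:290,:390]
cv2.imwrite('pics/z1.png',np.vstack([np.hstack([A,B]),np.hstack([C,D])]))
print('lens side',onz(s,(326,193.5),.04))
E
```

```text
lens side [ 0.48793752 -0.14560787  0.04      ]
```

View pics/z1.png

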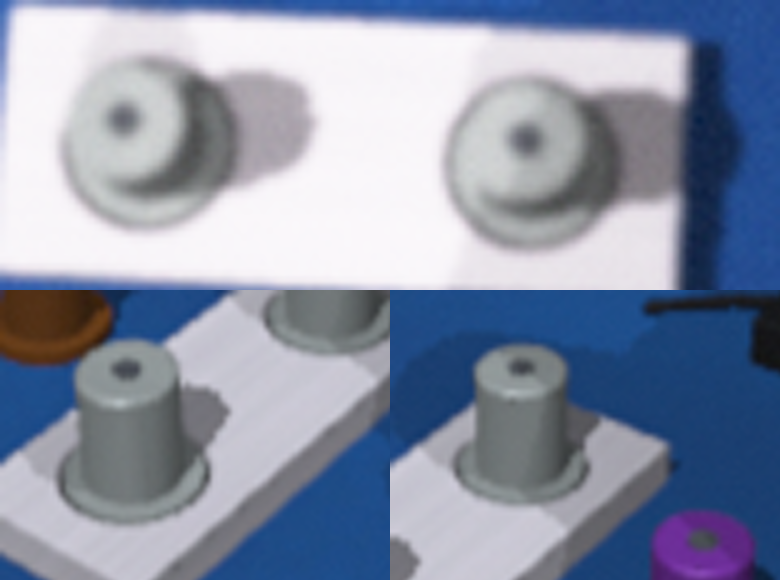

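Request:
send_rows:
  translation:
    - [1,-1,0]
    - [1,-1,0]
    - [1,-1,0]
    - [1,-1,0]
    - [1,-1,0]
  rotation:
    - [0,0,0]
    - [0,0,0]
    - [0,0,0]
    - [0,0,0]
    - [0,0,0]
  grip: [85,85,85,85,85]

```text
time: 0.72
eef_pos: [0.3545, -0.4138, 0.2307]
tcp_rot: [0.977, 0.212, -0.0, -0.0]
contact_force: [1.2, -0.2, 0.1]
opening: 0.993
```

Request:
send_rows:
  translation:
    - [1,-1,0]
    - [1,-1,0]
    - [1,-1,0]
    - [1,-1,0]
    - [1,-1,0]
  rotation:
    - [0,0,0]
    - [0,0,0]
    - [0,0,0]
    - [0,0,0]
    - [0,0,0]
  grip: [85,85,85,85,85]

```text
time: 1.35
eef_pos: [0.4286, -0.2152, 0.2309]
tcp_rot: [0.977, 0.212, -0.0, -0.0]
contact_force: [0.6, 0.1, 1.1]
opening: 0.997
```

Request:
send_rows:
  translation:
    - [1,-1,0]
    - [1,-1,0]
    - [1,-1,0]
    - [1,-1,0]
    - [1,-1,0]
  rotation:
    - [0,0,0]
    - [0,0,0]
    - [0,0,0]
    - [0,0,0]
    - [0,0,0]
  grip: [85,85,85,85,85]

```text
time: 1.98
eef_pos: [0.5028, -0.0165, 0.2309]
tcp_rot: [0.977, 0.212, -0.0, -0.0]
contact_force: [0.5, 0.2, 0.5]
opening: 0.993
```

Marks in the zoom, in full-image pixels:

| Bushing | Top view | Side view |
|---|---|---|
| Left | (168.7,207.8) | (214.8,240.4) |
| Right | (230.5,211.2) | (255.8,209.8) |

All are within about half a pixel of where the rack-derived nests project, so the nests are about (0.566,0.178) and (0.5615,0.0485).

Request:
send_rows:
  translation:
    - [0.92,-1,0]
    - [0.92,-1,0]
    - [0.92,-1,0]
    - [0.92,-1,0]
    - [0.92,-1,0]
  rotation:
    - [0,0,0]
    - [0,0,0]
    - [0,0,0]
    - [0,0,0]
    - [0,0,0]
  grip: [85,85,85,85,85]

```text
time: 2.6
eef_pos: [0.5661, 0.177, 0.2307]
tcp_rot: [0.977, 0.212, -0.0, 0.0]
contact_force: [0.7, -0.3, -0.4]
opening: 0.996
```

Request:
send_rows:
  translation:
    - [0,0,1]
    - [0,0,1]
    - [0,0,1]
    - [0,0,0]
    - [0,0,0]
  rotation:
    - [0,0,0]
    - [0,0,0]
    - [0,0,0]
    - [0,0,0]
    - [0,0,0]
  grip: [85,85,85,85,85]

```text
time: 3.22
eef_pos: [0.5667, 0.1758, 0.1423]
tcp_rot: [0.977, 0.212, 0.001, 0.0]
contact_force: [-0.0, -0.3, 1.0]
opening: 0.993
```

```bash
python3 - <<'E'
from h import *
s=ctrl.get_state();print(s['eef_pos'],s['tcp_rot'],s['contact_force'],s['qpos'])
T=R.from_quat(s['tcp_rot'])
for g in([.566,.178,.03],):print(T.inv().apply(np.array(g)-s['eef_pos'])/.03)
a=snap('top','t1.png')['image'];b=snap('side','s1.png')['image']
f=lambda im,x,y,k:cv2.resize(im[y:y+300//k*1,x:x+400//k],None,fx=k,fy=k,interpolation=cv2.INTER_CUBIC)
cv2.imwrite('pics/z2.png',np.hstack([f(a,110,150,3),f(b,160,180,3)]))
E
```

```text
[0.56669826 0.1757718  0.14230117] [9.77216986e-01 2.12241850e-01 5.97590812e-04 4.66234096e-05] [-0.03628108 -0.30145045  1.00823237] [1.29868895e-01 1.96315648e-01 1.85558307e+00 8.30627334e-06
 1.08849514e+00 1.27292428e+00]
[ 0.00533312 -0.07852733  3.74335414]
```

View pics/z2.png

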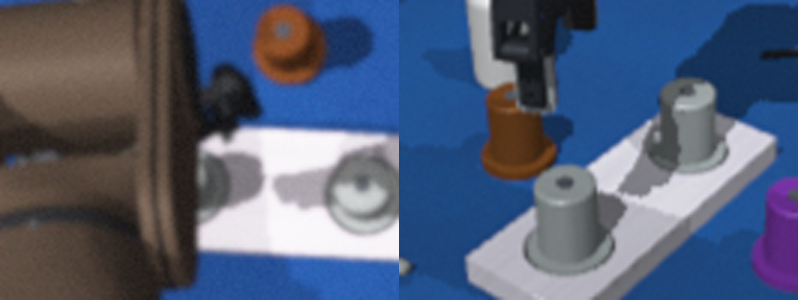

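Zoom: a finger tip is at about (205,215) in the side view. Both bushings are untouched, and the arm hides the left one from above. I'll check the projected tip against that.

```bash
python3 - <<'E'
from h import *
s=ctrl.get_state();T=R.from_quat(s['tcp_rot']);c=load('s1')
for y in(-.0427,0,.0427):
  for z in (0,-.013,-.05):print(y,z,proj(c,s['eef_pos']+T.apply([0,y,z])))
E
```

```text
-0.0427 0 [206.22680173 220.02591988]
-0.0427 -0.013 [205.69396193 213.69282596]
-0.0427 -0.05 [204.11323144 194.90497514]
0 0 [213.1350247  206.65178238]
0 -0.013 [212.70092705 200.52903265]
0 -0.05 [211.41606163 182.40659066]
0.0427 0 [219.33571387 194.64741163]
0.0427 -0.013 [218.9833797  188.72636106]
0.0427 -0.05 [217.94265126 171.23669838]
```

The projections agree with the picture. Descending and gripping.

Request:
send_rows:
  translation:
    - [0,-0.08,0.75]
    - [0,0,0.75]
    - [0,0,0.75]
    - [0,0,0.75]
    - [0,0,0.7]
  rotation:
    - [0,0,0]
    - [0,0,0]
    - [0,0,0]
    - [0,0,0]
    - [0,0,0]
  grip: [85,85,85,85,85]

```text
time: 3.95
eef_pos: [0.5663, 0.178, 0.031]
tcp_rot: [0.977, 0.212, 0.001, 0.0]
contact_force: [-0.2, -0.8, 0.3]
opening: 0.997
```

Request:
send_rows:
  translation:
    - [0,0,0]
    - [0,0,0]
    - [0,0,0]
    - [0,0,0]
    - [0,0,0]
  rotation:
    - [0,0,0]
    - [0,0,0]
    - [0,0,0]
    - [0,0,0]
    - [0,0,0]
  grip: [70,60,50,45,42]
  squeeze: 60

```text
time: 4.58
eef_pos: [0.5654, 0.178, 0.0308]
tcp_rot: [0.977, 0.212, 0.0, 0.0]
contact_force: [0.1, 0.4, -0.3]
opening: 0.493
```

Request:
send_rows:
  translation:
    - [0,0,0]
    - [0,0,0]
    - [0,0,0]
    - [0,0,0]
    - [0,0,0]
  rotation:
    - [0,0,0]
    - [0,0,0]
    - [0,0,0]
    - [0,0,0]
    - [0,0,0]
  grip: [38,36,34,34,34]

```text
time: 5.2
eef_pos: [0.5657, 0.1776, 0.0311]
tcp_rot: [0.977, 0.212, 0.0, 0.0]
contact_force: [-0.4, -3.2, 5.3]
opening: 0.453
```

```bash
python3 - <<'E'
from h import *
s=ctrl.get_state();print(s)
b=snap('side','s2.png')['image']
cv2.imwrite('pics/z3.png',cv2.resize(b[180:290,160:310],None,fx=4,fy=4,interpolation=cv2.INTER_CUBIC))
E
```

```text
{'time': 5.2, 'qpos': array([ 1.33494017e-01,  3.49999121e-01,  1.90085300e+00, -9.16105703e-04,
        8.89954837e-01,  1.27676904e+00]), 'dq': array([-0.00031871,  0.00091151, -0.00207326,  0.00059777,  0.00066106,
       -0.00048759]), 'joint_efforts': array([  1.26292784, -34.14958119, -21.96844518,   0.51192954,
        -0.34679063,   0.03528021]), 'eef_pos': array([0.56568115, 0.17759356, 0.03111627]), 'tcp_rot': array([9.77178744e-01, 2.12418032e-01, 3.63034780e-04, 3.86392478e-04]), 'contact_force': array([-0.40651003, -3.15700203,  5.32951723]), 'wrist_torque': array([-0.4518176 ,  0.12643583,  0.05380815]), 'opening': 0.4525938892240033}
```

View pics/z3.png

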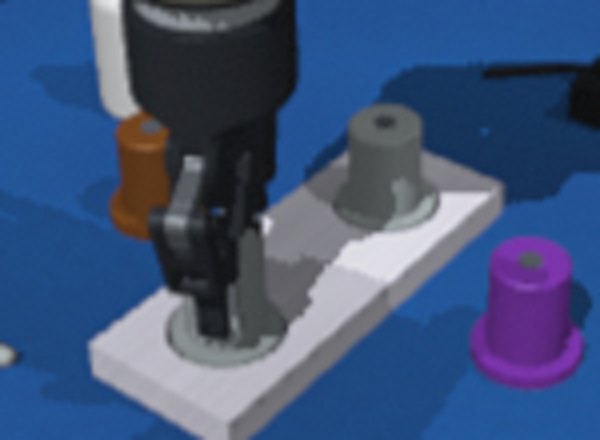

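The left bushing is gripped on its sleeve just above the flange. Its tip is at about (213,262) in the side view. Lifting and holding.

Request:
send_rows:
  translation:
    - [0,0,-0.2]
    - [0,0,-0.4]
    - [0,0,-0.45]
    - [0,0,-0.4]
    - [0,0,-0.22]
  rotation:
    - [0,0,0]
    - [0,0,0]
    - [0,0,0]
    - [0,0,0]
    - [0,0,0]
  grip: [34,34,34,34,34]

```text
time: 5.88
eef_pos: [0.5656, 0.1781, 0.0819]
tcp_rot: [0.977, 0.212, 0.001, -0.0]
contact_force: [0.7, -0.1, -7.9]
opening: 0.452
```

Request:
send_rows:
  translation:
    - [0,0,0]
    - [0,0,0]
    - [0,0,0]
    - [0,0,0]
  rotation:
    - [0,0,0]
    - [0,0,0]
    - [0,0,0]
    - [0,0,0]
  grip: [34,34,34,34]

```text
time: 6.38
eef_pos: [0.5649, 0.1779, 0.0799]
tcp_rot: [0.977, 0.212, -0.0, -0.0]
contact_force: [0.6, 0.8, -6.8]
opening: 0.45
```

Request:
send_rows:
  translation:
    - [0,0,0]
    - [0,0,0]
  rotation:
    - [0,0,0]
    - [0,0,0]
  grip: [34,34]

```text
time: 6.62
eef_pos: [0.5651, 0.1779, 0.0803]
tcp_rot: [0.977, 0.212, -0.0, -0.0]
contact_force: [-1.0, 0.2, -6.6]
opening: 0.45
```

Request:
send_rows:
  translation:
    - [0,0,0]
    - [0,0,0]
  rotation:
    - [0,0,0]
    - [0,0,0]
  grip: [34,34]

```text
time: 6.88
eef_pos: [0.5652, 0.1779, 0.0805]
tcp_rot: [0.977, 0.212, 0.0, -0.0]
contact_force: [-0.1, -0.0, -6.1]
opening: 0.449
```

Request:
send_rows:
  translation:
    - [0,0,0]
    - [0,0,0]
  rotation:
    - [0,0,0]
    - [0,0,0]
  grip: [34,34]

```text
time: 7.12
eef_pos: [0.5651, 0.1779, 0.0804]
tcp_rot: [0.977, 0.212, 0.0, -0.0]
contact_force: [0.5, -0.3, -6.6]
opening: 0.449
```

```bash
python3 - <<'E'
from h import *
F=[]
for i in range(10):
    eyes.read_camera('side'); s=ctrl.get_state();F.append(s['contact_force'])
print(np.mean(F,0),np.std(F,0),s['joint_efforts'],s['wrist_torque'],s['eef_pos'],s['tcp_rot'],s['opening'],s['time'])
b=snap('side','s3.png')['image']
cv2.imwrite('pics/z4.png',cv2.resize(b[160:290,160:310],None,fx=4,fy=4,interpolation=cv2.INTER_CUBIC))
E
```

```text
[-0.17840596  0.15629173 -6.65780899] [0.46440471 0.79483272 0.45028884] [ 6.44516786e-04 -3.99070108e+01 -2.82006580e+01  4.80343471e-03
 -1.78258092e-02  1.23846064e-05] [-0.01418931  0.01783321  0.04107867] [0.56516204 0.17791566 0.08045034] [9.77206451e-01 2.12291194e-01 2.45469029e-05 1.55131317e-06] 0.4509691791545266 7.625
```

View pics/z4.png

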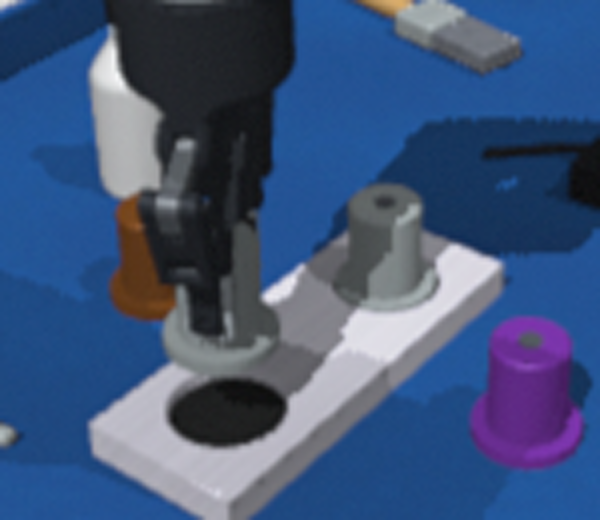

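About 6.66 N, or 0.68 kg. The left bushing must be the heavier one, because a partner at least 0.15 kg heavier would exceed 0.72 kg. The zoom shows it hanging upright, with the empty nest at side-view pixel (217,262). Before lowering I'll check its alignment with the nest.

```bash
python3 - <<'E'
from h import *
c=load('s3');im=c['image'];g=im.max(2)
m=np.zeros_like(g);m[246:277,196:238]=1
d=((g<75)*m).astype(np.uint8)
cs=max(cv2.findContours(d,cv2.RETR_EXTERNAL,cv2.CHAIN_APPROX_NONE)[0],key=cv2.contourArea)
print(cv2.boundingRect(cs),cv2.contourArea(cs))
e=cv2.fitEllipse(cs);print('nest dark',e,onz(c,e[0],.02),onz(c,e[0],.012))
def circ(x,y,z,r):
    t=np.linspace(0,6.28,40);q=np.array([proj(c,[x+r*np.cos(a),y+r*np.sin(a),z]) for a in t]);return q.min(0),q.max(0)
print('pred rim',circ(.566,.1785,.02,.03),'flr',circ(.566,.1785,.012,.03))
# flange of held bush: predicted at TCP
s=ctrl.get_state();x,y,_=s['eef_pos']
print('flange pred bottom',circ(x,y,.0614,.028),'top',circ(x,y,.0694,.028))
print(im[243:256,216].tolist())
for r in (243,244,245,246,247): print(r,g[r,192:236])
E
```

```text
(202, 254, 29, 17) 338.0
nest dark ((216.52615356445312, 262.4720458984375), (15.374089241027832, 28.169357299804688), 82.96934509277344) [0.56194354 0.18376291 0.02      ] [0.56820672 0.17701386 0.012     ]
pred rim (array([201.33278949, 250.39707669]), array([231.91803675, 270.70297353])) flr (array([201.65302684, 253.44921544]), array([232.06453784, 273.85967633]))
flange pred bottom (array([201.22328966, 234.67365276]), array([230.63108918, 253.06125544])) top (array([200.88908651, 231.40239436]), array([230.47098135, 249.66952705]))
[[91, 88, 84], [104, 100, 95], [95, 92, 87], [89, 88, 84], [118, 115, 110], [140, 139, 133], [146, 145, 138], [140, 139, 132], [130, 129, 121], [125, 124, 117], [119, 116, 112], [77, 74, 72], [26, 26, 25]]
243 [133 134 133 133 133 133 133 133 140 146 145 147 140 128 131 127 106  80
  61  47  45  45  41  66  91 139 103  80  78  77  82  81  88  84  82  78
  78  86 130 141 139 138 138 138]
244 [131 133 134 133 134 134 132 131 129 141 147 147 145 135 130 133 133 124
 104  84  79  75  81 115 104 121  95  79  77  77  79  91 123 131 126  97
  96  95 129 138 138 138 138 139]
245 [131 132 134 134 133 133 134 133 123 132 143 145 146 142 137 133 136 135
 111 113  96  86  87 108  95  93  81  76  77  75  75  90 135 149 146 123
  99  89 111 119 134 137 138 138]
246 [131 131 133 133 134 133 134 134 125 123 135 144 147 146 143 139 137 134
 123 130 122 115  94 105  89  82  79  81  81  81  83 115 140 145 134 111
  86  87 100 104 115 118 118 120]
247 [132 131 132 134 133 133 133 133 127 122 125 137 143 145 146 144 143 140
 136 137 136 132 121 123 118 115 114 122 126 125 126 141 143 132 109  87
  84  95 103 103 103 104 103 105]
```

Alignment agrees within about 1 mm, so I'm lowering it into its own nest.

Request:
send_rows:
  translation:
    - [0.013,0,0.3]
    - [0,0,0.4]
    - [0,0,0.4]
    - [0,0,0.25]
    - [0,0,0.15]
  rotation:
    - [0,0,0]
    - [0,0,0]
    - [0,0,0]
    - [0,0,0]
    - [0,0,0]
  grip: [34,34,34,34,34]

```text
time: 8.3
eef_pos: [0.5651, 0.178, 0.0345]
tcp_rot: [0.977, 0.212, -0.001, -0.0]
contact_force: [0.4, 0.1, -6.6]
opening: 0.452
```

Request:
send_rows:
  translation:
    - [0,0,0.06]
    - [0,0,0.06]
    - [0,0,0.03]
    - [0,0,0]
    - [0,0,0]
  rotation:
    - [0,0,0]
    - [0,0,0]
    - [0,0,0]
    - [0,0,0]
    - [0,0,0]
  grip: [34,34,34,34,34]

```text
time: 8.93
eef_pos: [0.5657, 0.1781, 0.0312]
tcp_rot: [0.977, 0.212, 0.0, 0.0]
contact_force: [0.3, 0.1, -6.3]
opening: 0.453
```

Request:
send_rows:
  translation:
    - [0,0,0.03]
    - [0,0,0]
  rotation:
    - [0,0,0]
    - [0,0,0]
  grip: [34,34]

```text
time: 9.18
eef_pos: [0.5657, 0.1781, 0.0312]
tcp_rot: [0.977, 0.212, -0.0, 0.0]
contact_force: [-5.1, -0.5, 2.6]
opening: 0.454
```

Request:
send_rows:
  translation:
    - [0,0,0.02]
    - [0,0,0]
  rotation:
    - [0,0,0]
    - [0,0,0]
  grip: [34,34]

```text
time: 9.43
eef_pos: [0.5658, 0.1781, 0.0312]
tcp_rot: [0.977, 0.212, -0.0, 0.0]
contact_force: [-7.0, -1.2, 6.2]
opening: 0.454
```

Contact is at the same height as when it was seated. Releasing and moving above the right-hand one.

Request:
send_rows:
  translation:
    - [0,0,0]
    - [0,0,0]
    - [0,0,0]
    - [0,0,0]
    - [0,0,0]
  rotation:
    - [0,0,0]
    - [0,0,0]
    - [0,0,0]
    - [0,0,0]
    - [0,0,0]
  grip: [45,55,70,85,85]

```text
time: 10.05
eef_pos: [0.5656, 0.1781, 0.0294]
tcp_rot: [0.977, 0.212, 0.0, -0.0]
contact_force: [0.1, 0.2, -0.2]
opening: 0.998
```

Request:
send_rows:
  translation:
    - [0,0,-0.4]
    - [0,0,-0.8]
    - [0,0,-1]
    - [0,0,-1]
    - [0,0,-0.5]
  rotation:
    - [0,0,0]
    - [0,0,0]
    - [0,0,0]
    - [0,0,0]
    - [0,0,0]
  grip: [85,85,85,85,85]

```text
time: 10.68
eef_pos: [0.5667, 0.1783, 0.1434]
tcp_rot: [0.977, 0.212, 0.002, 0.0]
contact_force: [0.5, 0.1, 0.1]
opening: 0.996
```

Request:
send_rows:
  translation:
    - [-0.48,0.97,0]
    - [-0.48,0.97,0]
    - [-0.48,0.97,0]
    - [-0.49,0.97,0]
    - [0,0,0]
  rotation:
    - [0,0,0]
    - [0,0,0]
    - [0,0,0]
    - [0,0,0]
    - [0,0,0]
  grip: [85,85,85,85,85]

```text
time: 11.3
eef_pos: [0.5608, 0.0465, 0.1402]
tcp_rot: [0.978, 0.211, -0.0, -0.0]
contact_force: [0.1, 0.4, 0.4]
opening: 0.998
```

```bash
python3 - <<'E'
from h import *
s=ctrl.get_state();T=R.from_quat(s['tcp_rot']);print(s['eef_pos'],s['tcp_rot'],s['contact_force'])
print(T.inv().apply(np.array([.5612,.0485,.031])-s['eef_pos'])/.03)
b=snap('side','s4.png')['image']
cv2.imwrite('pics/z5.png',cv2.resize(b[160:290,160:310],None,fx=4,fy=4,interpolation=cv2.INTER_CUBIC))
E
```

```text
[0.56083373 0.04653805 0.14019926] [ 9.77538959e-01  2.10754494e-01 -3.45882142e-04 -8.41584033e-05] [0.09247675 0.36612131 0.35043863]
[ 0.04040363 -0.05342847  3.63996706]
```

View pics/z5.png

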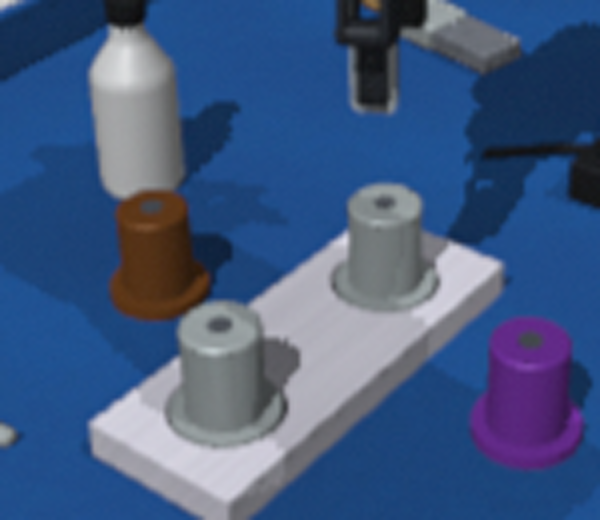

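The left bushing is seated again, with its mark at side-view pixel (214.8,241) as before. Now the right-hand one, in the same way.

Request:
send_rows:
  translation:
    - [0.04,-0.05,0.7]
    - [0,0,0.75]
    - [0,0,0.75]
    - [0,0,0.75]
    - [0,0,0.7]
  rotation:
    - [0,0,0]
    - [0,0,0]
    - [0,0,0]
    - [0,0,0]
    - [0,0,0]
  grip: [85,85,85,85,85]

```text
time: 11.98
eef_pos: [0.5613, 0.0514, 0.03]
tcp_rot: [0.977, 0.213, -0.0, -0.0]
contact_force: [0.7, -0.7, 1.1]
opening: 0.998
```

Request:
send_rows:
  translation:
    - [0,0,0]
    - [0,0,0]
    - [0,0,0]
    - [0,0,0]
    - [0,0,0]
  rotation:
    - [0,0,0]
    - [0,0,0]
    - [0,0,0]
    - [0,0,0]
    - [0,0,0]
  grip: [70,60,50,45,42]
  squeeze: 60

```text
time: 12.6
eef_pos: [0.5626, 0.0494, 0.032]
tcp_rot: [0.977, 0.212, 0.001, 0.001]
contact_force: [-0.2, -2.5, 1.6]
opening: 0.491
```

Request:
send_rows:
  translation:
    - [0,0,0]
    - [0,0,0]
    - [0,0,0]
    - [0,0,0]
    - [0,0,0]
  rotation:
    - [0,0,0]
    - [0,0,0]
    - [0,0,0]
    - [0,0,0]
    - [0,0,0]
  grip: [38,36,34,34,34]

```text
time: 13.22
eef_pos: [0.5629, 0.0492, 0.0324]
tcp_rot: [0.977, 0.212, 0.001, 0.001]
contact_force: [0.2, -4.9, 5.8]
opening: 0.452
```

Request:
send_rows:
  translation:
    - [0,0,-0.2]
    - [0,0,-0.4]
    - [0,0,-0.45]
    - [0,0,-0.4]
    - [0,0,-0.22]
  rotation:
    - [0,0,0]
    - [0,0,0]
    - [0,0,0]
    - [0,0,0]
    - [0,0,0]
  grip: [34,34,34,34,34]

```text
time: 13.85
eef_pos: [0.5618, 0.0503, 0.0821]
tcp_rot: [0.977, 0.212, 0.0, -0.0]
contact_force: [-0.6, 0.5, -5.5]
opening: 0.453
```

Request:
send_rows:
  translation:
    - [0,0,0]
    - [0,0,0]
    - [0,0,0]
    - [0,0,0]
    - [0,0,0]
  rotation:
    - [0,0,0]
    - [0,0,0]
    - [0,0,0]
    - [0,0,0]
    - [0,0,0]
  grip: [34,34,34,34,34]

```text
time: 14.48
eef_pos: [0.5615, 0.05, 0.0808]
tcp_rot: [0.977, 0.212, -0.0, -0.0]
contact_force: [1.4, 0.9, -4.3]
opening: 0.45
```

Request:
send_rows:
  translation:
    - [0,0,0]
    - [0,0,0]
    - [0,0,0]
    - [0,0,0]
    - [0,0,0]
  rotation:
    - [0,0,0]
    - [0,0,0]
    - [0,0,0]
    - [0,0,0]
    - [0,0,0]
  grip: [34,34,34,34,34]

```text
time: 15.1
eef_pos: [0.5616, 0.05, 0.081]
tcp_rot: [0.977, 0.212, 0.0, 0.0]
contact_force: [0.1, -0.5, -4.0]
opening: 0.453
```

```bash
python3 - <<'E'
from h import *
F=[]
for i in range(9):
    eyes.read_camera('side'); s=ctrl.get_state();F.append(s['contact_force'])
print(np.mean(F,0),np.std(F,0),s['wrist_torque'],s['eef_pos'],s['tcp_rot'],s['opening'],s['time'])
c=snap('side','s5.png');g=c['image'].max(2)
x0,y0=[int(v) for v in proj(c,[.5615,.0485,.02])]
m=np.zeros_like(g);m[y0-12:y0+16,x0-17:x0+18]=1
d=((g<75)*m).astype(np.uint8)
cs=max(cv2.findContours(d,cv2.RETR_EXTERNAL,cv2.CHAIN_APPROX_NONE)[0],key=cv2.contourArea);print(cv2.boundingRect(cs))
def circ(x,y,z,r):
    t=np.linspace(0,6.28,40);q=np.array([proj(c,[x+r*np.cos(a),y+r*np.sin(a),z]) for a in t]);return q.min(0),q.max(0)
print(circ(.5615,.0485,.02,.03),circ(.5615,.0485,.012,.03))
cv2.imwrite('pics/z6.png',cv2.resize(c['image'][160:290,180:330],None,fx=4,fy=4,interpolation=cv2.INTER_CUBIC))
E
```

```text
[ 0.03726777 -0.07003512 -4.82362846] [0.39445767 0.3552302  0.39618335] [0.02588036 0.03102031 0.0487105 ] [0.5616083  0.05000656 0.08105494] [9.77209374e-01 2.12277741e-01 2.25977496e-05 1.68017320e-05] 0.4569826810213466 15.55
(244, 225, 25, 13)
(array([242.63086742, 220.88763639]), array([269.82477637, 236.9865349 ])) (array([242.70867568, 223.76069983]), array([269.76692633, 239.96246712]))
```

View pics/z6.png

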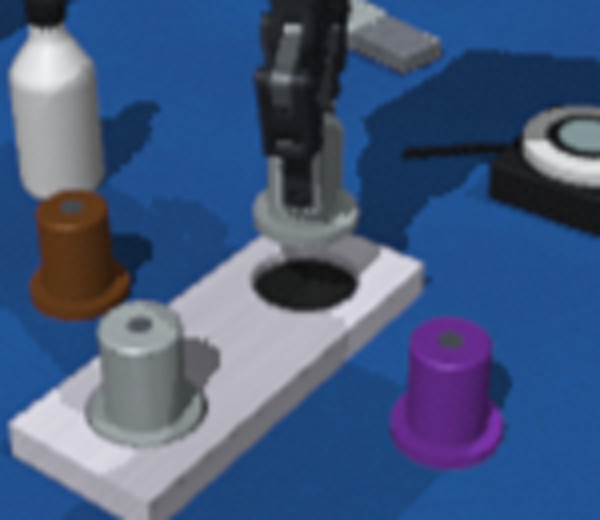

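About 4.82 N, against 6.66 N for the left one, so the left bushing is the heavy one by about 1.8 N. The zoom shows the right one hanging upright above its nest at side-view pixel (256,231). Setting it back, with a shift of about 1.3 mm to centre it.

Request:
send_rows:
  translation:
    - [0,0.04,0.3]
    - [0,0,0.4]
    - [0,0,0.4]
    - [0,0,0.25]
    - [0,0,0.15]
  rotation:
    - [0,0,0]
    - [0,0,0]
    - [0,0,0]
    - [0,0,0]
    - [0,0,0]
  grip: [34,34,34,34,34]

```text
time: 16.23
eef_pos: [0.5617, 0.049, 0.0351]
tcp_rot: [0.977, 0.212, -0.001, -0.0]
contact_force: [0.4, 0.2, -4.8]
opening: 0.452
```

Request:
send_rows:
  translation:
    - [0,0,0.06]
    - [0,0,0.04]
    - [0,0,0.02]
    - [0,0,0]
    - [0,0,0]
  rotation:
    - [0,0,0]
    - [0,0,0]
    - [0,0,0]
    - [0,0,0]
    - [0,0,0]
  grip: [34,34,34,34,34]

```text
time: 16.85
eef_pos: [0.5622, 0.0489, 0.0326]
tcp_rot: [0.977, 0.212, 0.0, 0.0]
contact_force: [-0.3, 0.0, -3.2]
opening: 0.453
```

Request:
send_rows:
  translation:
    - [0,0,0.03]
    - [0,0,0]
  rotation:
    - [0,0,0]
    - [0,0,0]
  grip: [34,34]

```text
time: 17.1
eef_pos: [0.5623, 0.0489, 0.0324]
tcp_rot: [0.977, 0.212, -0.0, 0.0]
contact_force: [-3.5, -0.3, 2.9]
opening: 0.45
```

Request:
send_rows:
  translation:
    - [0,0,0]
    - [0,0,0]
    - [0,0,0]
    - [0,0,0]
    - [0,0,0]
  rotation:
    - [0,0,0]
    - [0,0,0]
    - [0,0,0]
    - [0,0,0]
    - [0,0,0]
  grip: [45,55,70,85,85]

```text
time: 17.73
eef_pos: [0.5621, 0.0489, 0.0315]
tcp_rot: [0.977, 0.212, 0.0, -0.0]
contact_force: [0.5, 0.1, -0.7]
opening: 0.997
```

Request:
send_rows:
  translation:
    - [0,0,-0.4]
    - [0,0,-0.8]
    - [0,0,-1]
    - [0,0,-1]
    - [0,0,-0.5]
  rotation:
    - [0,0,0]
    - [0,0,0]
    - [0,0,0]
    - [0,0,0]
    - [0,0,0]
  grip: [85,85,85,85,85]

```text
time: 18.35
eef_pos: [0.5633, 0.0488, 0.1454]
tcp_rot: [0.977, 0.212, 0.002, 0.001]
contact_force: [-0.7, -0.4, 0.2]
opening: 0.994
```

Request:
send_rows:
  translation:
    - [0.47,-0.97,0]
    - [0.47,-0.97,0]
    - [0.47,-0.97,0]
    - [0.47,-0.97,0]
    - [0,0,0]
  rotation:
    - [0,0,0]
    - [0,0,0]
    - [0,0,0]
    - [0,0,0]
    - [0,0,0]
  grip: [85,85,85,85,85]

```text
time: 18.98
eef_pos: [0.5646, 0.1798, 0.1422]
tcp_rot: [0.977, 0.214, -0.0, -0.0]
contact_force: [0.1, -0.5, -0.6]
opening: 0.996
```

```bash
python3 - <<'E'
from h import *
a=snap('top','t6.png')
s=ctrl.get_state();T=R.from_quat(s['tcp_rot']);print(s['eef_pos'],s['tcp_rot'],s['contact_force'])
print(T.inv().apply(np.array([.5657,.1781,.031])-s['eef_pos'])/.03)
b=snap('side','s6.png')['image']
cv2.imwrite('pics/z7.png',cv2.resize(b[160:290,160:310],None,fx=4,fy=4,interpolation=cv2.INTER_CUBIC))
E
```

```text
[0.56469459 0.17871173 0.14217809] [ 9.77004237e-01  2.13219365e-01 -4.36466577e-04  1.79108849e-04] [ 0.7410783  -0.82911044  0.04637957]
[0.02541462 0.03189257 3.7059197 ]
```

View pics/z7.png

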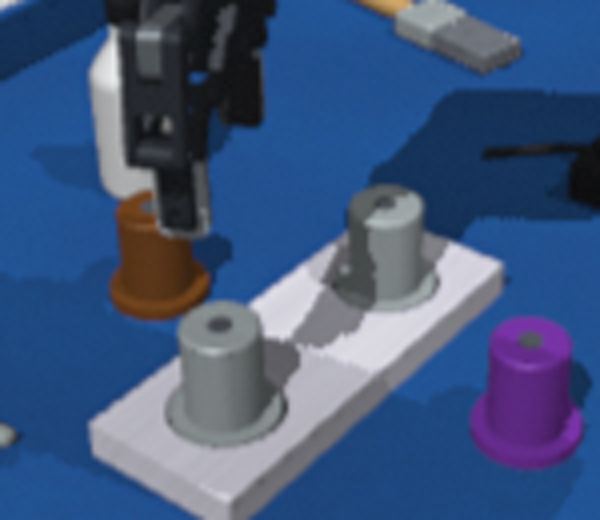

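Both bushings are seated, with marks at side-view pixels (215,241) and (256,210). Grasping the heavy left one again.

Request:
send_rows:
  translation:
    - [0,0,0.75]
    - [0,0,0.75]
    - [0,0,0.75]
    - [0,0,0.75]
    - [0,0,0.7]
  rotation:
    - [0,0,0]
    - [0,0,0]
    - [0,0,0]
    - [0,0,0]
    - [0,0,0]
  grip: [85,85,85,85,85]

```text
time: 19.7
eef_pos: [0.5651, 0.177, 0.0306]
tcp_rot: [0.977, 0.212, -0.0, 0.0]
contact_force: [-0.6, -0.2, 0.6]
opening: 0.999
```

Request:
send_rows:
  translation:
    - [0,0,0]
    - [0,0,0]
    - [0,0,0]
    - [0,0,0]
    - [0,0,0]
  rotation:
    - [0,0,0]
    - [0,0,0]
    - [0,0,0]
    - [0,0,0]
    - [0,0,0]
  grip: [70,60,50,45,42]
  squeeze: 60

```text
time: 20.32
eef_pos: [0.5654, 0.1784, 0.032]
tcp_rot: [0.977, 0.212, 0.0, 0.0]
contact_force: [0.0, -0.4, 0.2]
opening: 0.491
```

Request:
send_rows:
  translation:
    - [0,0,0]
    - [0,0,0]
    - [0,0,0]
    - [0,0,0]
    - [0,0,0]
  rotation:
    - [0,0,0]
    - [0,0,0]
    - [0,0,0]
    - [0,0,0]
    - [0,0,0]
  grip: [38,36,34,34,34]

```text
time: 20.95
eef_pos: [0.5655, 0.1781, 0.0322]
tcp_rot: [0.977, 0.212, 0.0, 0.0]
contact_force: [-2.1, -1.5, 5.2]
opening: 0.449
```

Request:
send_rows:
  translation:
    - [0,0,-0.2]
    - [0,0,-0.5]
    - [0,0,-0.6]
    - [0,0,-0.6]
    - [0,0,-0.6]
  rotation:
    - [0,0,0]
    - [0,0,0]
    - [0,0,0]
    - [0,0,0]
    - [0,0,0]
  grip: [34,34,34,34,34]

```text
time: 21.58
eef_pos: [0.5652, 0.1783, 0.1082]
tcp_rot: [0.977, 0.212, 0.0, -0.0]
contact_force: [0.1, 0.7, -7.2]
opening: 0.456
```

Request:
send_rows:
  translation:
    - [0,0,-0.6]
    - [0,0,-0.6]
    - [0,0,-0.4]
    - [0,0,-0.2]
    - [0,0,0]
  rotation:
    - [0,0,0]
    - [0,0,0]
    - [0,0,0]
    - [0,0,0]
    - [0,0,0]
  grip: [34,34,34,34,34]

```text
time: 22.2
eef_pos: [0.5652, 0.1782, 0.1607]
tcp_rot: [0.977, 0.212, 0.0, -0.0]
contact_force: [0.7, -0.0, -6.4]
opening: 0.451
```

```bash
python3 - <<'E'
from h import *
s=ctrl.get_state();T=R.from_quat(s['tcp_rot']);print(s['eef_pos'],s['tcp_rot'],s['contact_force'],s['opening'])
print(T.inv().apply(np.array([.487,-.148,.1592])-s['eef_pos'])/.03)
# lens centre from the side view and top view t6
for n,roi,t in(('s6',(290,170,360,225),150),('t6',(295,225,352,280),150)):
    c=load(n);im=c['image'];h=cv2.cvtColor(im,cv2.COLOR_BGR2HSV);m=np.zeros(im.shape[:2],np.uint8);x,y,X,Y=roi;m[y:Y,x:X]=1
    d=((h[...,1]<70)&(h[...,2]>t)).astype(np.uint8)*m
    cs=max(cv2.findContours(d,cv2.RETR_EXTERNAL,cv2.CHAIN_APPROX_NONE)[0],key=cv2.contourArea);e=cv2.fitEllipse(cs);print(n,e,onz(c,e[0],.038))
E
```

```text
[0.5651663  0.17821986 0.16071797] [ 9.77214146e-01  2.12255711e-01  1.64140414e-04 -3.77326073e-06] [ 7.46381283e-01 -1.83401118e-03 -6.43924118e+00] 0.4513175234572955
[-6.88173977  8.81331126  0.04892928]Traceback (most recent call last):
  File "<stdin>", line 8, in <module>
cv2.error: OpenCV(4.12.0) /io/opencv/modules/imgproc/src/shapedescr.cpp:361: error: (-201:Incorrect size of input array) There should be at least 5 points to fit the ellipse in function 'fitEllipseNoDirect'
```

Request:
send_rows:
  translation:
    - [-0.2,0.26,0]
    - [-0.4,0.5,0]
    - [-0.55,0.7,0]
    - [-0.55,0.7,0]
    - [-0.55,0.7,0]
  rotation:
    - [0,0,0]
    - [0,0,0]
    - [0,0,0]
    - [0,0,0]
    - [0,0,0]
  grip: [34,34,34,34,34]

```text
time: 22.82
eef_pos: [0.5383, 0.0701, 0.16]
tcp_rot: [0.977, 0.212, -0.001, 0.0]
contact_force: [0.2, -0.8, -7.7]
opening: 0.45
```

Request:
send_rows:
  translation:
    - [-0.55,0.7,0]
    - [-0.55,0.7,0]
    - [-0.55,0.7,0]
    - [-0.55,0.7,0]
    - [-0.55,0.7,0]
  rotation:
    - [0,0,0]
    - [0,0,0]
    - [0,0,0]
    - [0,0,0]
    - [0,0,0]
  grip: [34,34,34,34,34]

```text
time: 23.45
eef_pos: [0.5065, -0.0594, 0.1601]
tcp_rot: [0.977, 0.212, -0.0, 0.0]
contact_force: [0.5, 0.3, -6.7]
opening: 0.449
```

Request:
send_rows:
  translation:
    - [-0.55,0.7,0]
    - [-0.55,0.7,0]
    - [-0.4,0.5,0]
    - [-0.25,0.34,0]
    - [-0.13,0.21,0]
  rotation:
    - [0,0,0]
    - [0,0,0]
    - [0,0,0]
    - [0,0,0]
    - [0,0,0]
  grip: [34,34,34,34,34]

```text
time: 24.08
eef_pos: [0.4864, -0.1487, 0.1604]
tcp_rot: [0.977, 0.212, -0.0, -0.0]
contact_force: [-0.3, -0.2, -6.8]
opening: 0.454
```

Request:
send_rows:
  translation:
    - [0,0,0]
    - [0,0,0]
    - [0,0,0]
  rotation:
    - [0,0,0]
    - [0,0,0]
    - [0,0,0]
  grip: [34,34,34]

```text
time: 24.45
eef_pos: [0.4871, -0.1473, 0.1604]
tcp_rot: [0.977, 0.213, -0.0, -0.0]
contact_force: [0.1, 0.0, -6.7]
opening: 0.45
```

```bash
python3 - <<'E'
from h import *
b=snap('side','s7.png')
s=ctrl.get_state();T=R.from_quat(s['tcp_rot']);print(s['eef_pos'],s['tcp_rot'],s['contact_force'],s['opening'])
for n,roi,t in(('side0',(290,170,360,225),130),('top0',(295,225,352,280),130),('top0',(295,225,352,280),170)):
    c=load(n);im=c['image'];h=cv2.cvtColor(im,cv2.COLOR_BGR2HSV);x,y,X,Y=roi;m=np.zeros(im.shape[:2],np.uint8);m[y:Y,x:X]=1
    d=((h[...,1]<110)&(h[...,2]>t)).astype(np.uint8)*m
    q=cv2.findContours(d,cv2.RETR_CCOMP,cv2.CHAIN_APPROX_NONE)[0]
    for k in q:
        if len(k)>20:e=cv2.fitEllipse(k);print(n,np.round(e[0],2),np.round(e[1],1),onz(c,e[0],.038))
o=lambda z:proj(b,np.r_[s['eef_pos'][:2],z]);print('pred underside/top/lens px',o(.14),o(.198),o(.04))
cv2.imwrite('pics/z8.png',cv2.resize(b['image'][110:240,260:410],None,fx=4,fy=4,interpolation=cv2.INTER_CUBIC))
E
```

```text
[ 0.48705396 -0.14735401  0.16045883] [ 9.77112493e-01  2.12723211e-01 -2.74378213e-05 -9.86412731e-05] [ 0.49437407  0.21828821 -7.79460981] 0.45077398181848005
side0 [326.91 193.51] [ 5.1 12.4] [ 0.48739092 -0.14999353  0.038     ]
side0 [326.42 195.48] [18.5 31.7] [ 0.48426329 -0.1407228   0.038     ]
side0 [326.7  193.88] [12.2 23.1] [ 0.48703141 -0.14808401  0.038     ]
top0 [322.49 249.23] [15.5 16.1] [ 0.48716579 -0.14938785  0.038     ]
top0 [322.12 249.46] [36.7 37.4] [ 0.48666129 -0.14858503  0.038     ]
top0 [322.58 249.22] [23.8 24.3] [ 0.48720052 -0.14958766  0.038     ]
top0 [322.53 249.18] [13.5 14.1] [ 0.48727786 -0.14948378  0.038     ]
top0 [322.02 249.48] [35.6 36.5] [ 0.48663032 -0.1483832   0.038     ]
top0 [322.58 249.33] [24.9 25.5] [ 0.48695758 -0.1495785   0.038     ]
pred underside/top/lens px [330.72329503 156.16419986] [333.32256533 132.51887536] [326.64057855 193.30429889]
```

View pics/z8.png

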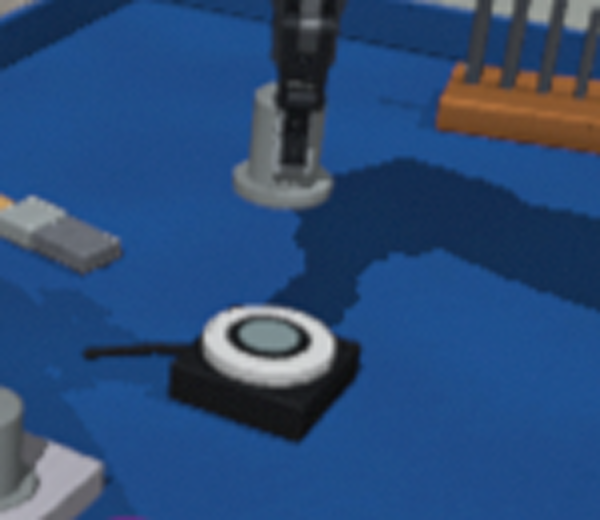

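The bushing hangs upright with its flange at (330.5,156), matching the prediction. The lens is at about (0.487,-0.149). A 1.5 mm correction, then settle.

Request:
send_rows:
  translation:
    - [-0.02,0.045,0.01]
    - [0,0,0]
    - [0,0,0]
    - [0,0,0]
    - [0,0,0]
  rotation:
    - [0,0,0]
    - [0,0,0]
    - [0,0,0]
    - [0,0,0]
    - [0,0,0]
  grip: [34,34,34,34,34]

```text
time: 25.12
eef_pos: [0.487, -0.1494, 0.1602]
tcp_rot: [0.977, 0.212, 0.0, 0.0]
contact_force: [-0.2, 0.5, -6.3]
opening: 0.447
```

Request:
send_rows:
  translation:
    - [0,0,0]
    - [0,0,0]
    - [0,0,0]
    - [0,0,0]
    - [0,0,0]
  rotation:
    - [0,0,0]
    - [0,0,0]
    - [0,0,0]
    - [0,0,0]
    - [0,0,0]
  grip: [34,34,34,34,34]

```text
time: 25.75
eef_pos: [0.487, -0.1494, 0.1602]
tcp_rot: [0.977, 0.212, 0.0, 0.0]
contact_force: [0.0, -0.4, -6.7]
opening: 0.451
```

```bash
python3 - <<'E'
from h import *
s=ctrl.get_state();print(s['time'],s['eef_pos'],s['tcp_rot'],s['contact_force'],s['opening'],abs(s['dq']).max())
p=s['eef_pos']
if np.hypot(p[0]-.487,p[1]+.149)<.0015 and abs(p[2]-.1602)<.0015 and s['contact_force'][2]<-5: print(ticket.sign_off())
E
```

```text
25.75 [ 0.48700223 -0.14938803  0.16023172] [9.77211080e-01 2.12269888e-01 5.94273835e-06 4.11996059e-06] [ 0.04898684 -0.3946678  -6.6902573 ] 0.4506446425472903 0.0014811302761951715
the job is handed in; nothing more can be done
None
```

The left bushing is the heavier one, and I handed the job in at 25.75 s with it held over the inspection camera's lens. I lifted the left one about 50 mm (6.66 N), held it for over a second and set it back in its nest. I then did the same with the right one (4.82 N) before regrasping the left.

- **Final pose:** by the arm's reading, the bushing is within about 0.5 mm of the measured lens centre. Its underside is about 100 mm above the lens. It is upright and still, and the wrist reads 6.7 N.
- **Other objects:** before the last grasp, a picture showed both bushings seated. The later views I checked showed nothing disturbed, though none included the wrench.
- **Disagreements:** the camera calibration is only good to about 2 mm, and the different fits of the lens centre mostly differed by about 1–2 mm. One side-view outline of the whole light ring was about 8 mm off, because it took in the ring's side wall, so I did not use it. I took no picture after the final 1.5 mm correction.

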